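# Fold away the counter gate

### The job

Fold away the little wooden gate on the bakery counter, one leaf at a time: first fold the outer leaf (red knob) flat against the inner leaf (blue knob) while the inner leaf stays swung out, then swing the folded pair flat against the fixed white panel. Let go of it, and leave the bell and the jam jar where they stand.

Things in the scene. Friction and masses are not known exactly. Their poses are not given: they have to be found in the camera images.
- outer_knob (a point): centre of the upright red knob on the outer (pale wood) leaf: a round post 18 mm in diameter, 44 mm tall, on the leaf's top edge 20 mm from its free end; pinched from above, it turns in the fingers. Axes turn with the leaf: z up, y along the leaf from free end to hinge. The upright axis of the outer hinge (outer to inner leaf) lies 140 mm along +y and 11 mm along +x from here.
- inner_knob (a point): centre of the upright blue knob on the inner (mid-brown) leaf: same post, 18 mm in diameter, 44 mm tall, 20 mm from the leaf's outer end. Axes turn with the leaf: z up, y along the leaf from inner hinge to outer end. The upright axis of the inner hinge lies 140 mm along -y and 11 mm along +x from here; the outer hinge 20 mm along +y and 11 mm along -x.
- outer_leaf (a joint): angle of the outer leaf from the inner one, rad: 0 = folded flat against it (a stop), grows as it opens. It closes counter-clockwise seen from above. The hinge is stiff (0.1 N m) and stays where it is left. Each leaf is a picket panel 160 mm long, 14 mm thick, from 14 to 74 mm above the counter.
- inner_leaf (a joint): angle of the inner leaf from the fixed white panel, rad: 0 = flat against it (a stop), grows as it opens. It closes clockwise seen from above, carrying the outer leaf along. Hinge stiffness 0.35 N m; stays where left. The fixed panel (leaf-sized, on a 60x190 mm grey foot) runs to the left from the inner hinge, on its side away from the robot.
- bell: loose service bell, silver dome on a black base, 83 mm across and 62 mm tall, a bystander; origin at the centre of its underside
- jam: loose jar of red jam with a yellow lid, 62 mm across and 85 mm tall, a bystander; origin at the centre of its underside

How it is judged (in metres and radians):
On the way, in this order (a step that is already met when the one before it is completed fails the run):
1. the outer leaf is folded against the inner one, within 0.2 rad, while the inner leaf is still swung out by more than 0.6 rad (value of joint outer_leaf below 0.2 rad and value of joint inner_leaf above 0.6 rad), for 0.2 s.
2. the folded pair is swung flat against the fixed panel, both angles within 0.2 rad (value of joint each of outer_leaf, inner_leaf below 0.2 rad), for 0.2 s.
At the end, for the whole second after the job is handed in: both leaves are folded flat to within 0.2 rad (11 degrees), outer on inner and inner on the fixed panel, and the bell and the jam jar stand within 20 mm of where they were (all of step 2 and distance of each of bell, jam from where it was at the start of the episode below 0.02 m); the robot touches nothing.
It fails at once if the bell or the jam jar is shifted by more than 20 mm (distance of any of bell, jam from where it was at the start of the episode above 0.02 m).
It also fails if it takes over 51 s, if anything falls off the work surface, if the arm or the gripper's body presses on something with over 40 N, if the wrist force passes 120 N, or if a joint passes its speed limit or range.

### The arm

A 7-joint arm with a two-finger parallel gripper is mounted at the origin on a cart in front of the work surface, level with it; the furniture and walls round the work are solid. World frame = base frame: x ahead of the robot, y to its left, z up, the work surface at z = 0. Lengths are in m, angles in degrees, forces in N, time in s.
With the tool pointing down it reaches from about 0.425 to 0.875 m from the base axis. Payload 9.9 kg.
Tool frame: the origin (TCP) lies at the very end of the fingers, on their centre line; the grasp point (between the pads) lies 19 mm behind it; y points along the fingers, z is the direction in which the jaws open and shut, and the axes are right-handed (so a half turn about y gives the same grasp; the last joint's range is limited). The gripper opens to 85 mm and grips with 20 to 120 N. Pads are 22 mm wide; open, the fingers measure 114 mm over their backs; the gripper's body (76 mm by 85 mm) begins 54 mm behind the grasp point. The pads swing forward as they close: fully open they stand 13 mm farther back than shut.
Start: joints at [-68.056, 32.985, 1.427, 82.34, -0.859, 64.687, -3.237], TCP at [0.304, 0.603, 0.21] pointing down, gripper open.
Joint ranges: [-157.87, 157.87], [-19.46, 123.44], [-87.15, 90], [11.01, 140.99], [-62.26, 242.26], [9.8, 113.94], [-161.44, 161.44]. Speed limits (degrees/s): [127.2, 127.2, 172.46, 172.46, 180, 180, 180].

### API

Orientations are given as [roll, pitch, yaw] about the fixed x, y, z axes, in that order (R = Rz(yaw) Ry(pitch) Rx(roll)).
In Python, from rig import get_state, capture, calibration, sign_off, recognise, mark_of gives the robot as it stands. The module is installed in compiled form; this text tells all that it offers.
- The arm moves only by the tool move_arm, never from a script. Its argument "increments" is a list of rows, each a list of 3 entries, a list of its own where there are three numbers: the turn, a rotation vector about the tool's x, y, z in rad, then the shift along the tool's x, y, z in cm, then the opening, from 0 (shut) to 1 (fully open). A call has exactly 8 rows; each row is the pose to reach, as a shift and turn from the pose measured when the call began, along the tool's axes at that moment; what a row does not reach only later rows make up. A row lasts 1/12 s, in which the tool goes at most 41.7 mm and 7.16 degrees, less where a joint would pass 70% of its speed; a pose out of reach is approached as far as the arm can. A call with a gripper value outside its range is refused whole. The fingers move at their own pace and stop on an object; "grip_force" is the grip in N (left out, the last holds). Time passes only in rows, so rows that repeat a pose let the fingers close, or fill a call up. It gives the time, the measured TCP pose, the force and the opening at its end, in the units of the state.
- get_state(): the state, without advancing time (a new reading comes with each control period).
- capture(name): name is "side" or "top" or "wrist"; returns the picture (384x512x3 uint8, red, green, blue); there is no depth.
- calibration(name): a dict with "fx", "fy", "cx", "cy" (pixels), "world_from_camera" (4x4, takes a point from camera to world coordinates). Camera axes: x right, y down, z forward; pixel columns grow to the right and rows downward; lengths in m; the calibration is good to about 2 mm. The wrist camera is an equidistant fisheye: a pixel r from the principal point sees the ray r / f radians off the axis. A picture is of the moment at which its call begins: read the wrist's pose just before it. calibration takes no time and is no camera call; for the wrist camera it gives the pose at the moment of the call.
- sign_off(): hands the job in, once; it reports no verdict.
Trained networks look in the newest picture that a camera, given by its name, has taken for a name from the list of things; names that differ only in an ending like _2 or _b are one class to them, and where a whole thing is asked for, a point or a joint stands for the part that bears it (a point fixed in the world has none). Each returns a list of dicts, best first, with "conf" (0 to 1); they miss things now and then, are a little off and sometimes report something else, mostly with a low value. They report only what shows in the picture. A call takes as long as a camera call.
- recognise(camera, label): "point" ([column, row] as shares, 0 to 1, of the picture: columns of its width, rows of its height, amid what is visible of it).
- mark_of(camera, label): "point" ([column, row] as shares, 0 to 1, of the picture: columns of its width, rows of its height: a listed point, or the origin of a listed thing).
The state is a dict: "t": time; "qpos": joint angles; "joint_vel": joint speeds; "effort": joint torques, N m; "eef_pos": TCP position; "tcp_rot": TCP orientation; "wrist_force": force on the tool from outside, world axes, zero at the start; "torque": the same for the moment, N m; "gripper_width": finger opening in m.
Only numpy, scipy, OpenCV 4.12 (cv2) and the standard library are available. Lean on these libraries where they do the work, as an engineer would, in place of code of your own. Each camera call takes 0.05 s, during which the arm holds its last target.

## Working session

There is one attempt and no reset: what is moved stays moved. The work goes in short steps, Python scripts to look and compute and a tool call to move; the robot and the scene stay as the last step left them, time stands still between calls to the robot, and variables do not carry over. Pictures are saved under pics/ and viewed, and the job is handed in when it is done.

Besides the shell and the picture viewer there is one more tool, called after ">>>" as name(argument=value, ...), one argument or row to a line, values as JSON. move_arm: Moves the arm, as the interface text tells. Its arguments: {"type":"object","properties":{"increments":{"type":"array"},"grip_force":{"type":"number"}},"required":["increments"]}

```bash
mkdir -p pics
python3 - <<'E'
from rig import *
import cv2
s=get_state();print(s)
for c in ["top","side"]:
    im=capture(c);cv2.imwrite(f"pics/{c}0.png",im[:,:,::-1])
    k=calibration(c);print(c,k)
    for l in ["outer_knob","inner_knob","bell","jam"]:
        print(l,[(d['point'],d['conf']) for d in mark_of(c,l)[:2]])
E
```

```text
{'t': 0.0, 'qpos': array([-68.05508788,  33.03339794,   1.42167329,  82.38589422,
        -0.85947668,  64.68619683,  -3.23909701]), 'joint_vel': array([-0.03204702, -0.10676494, -0.03722676, -0.02134944,  0.04824673,
        0.13733635,  0.11519425]), 'effort': array([ 7.60704370e-05, -7.65765023e+01,  2.25032151e+00, -2.85956973e+01,
        1.51992700e-02,  1.29648528e-02,  1.71829305e-05]), 'eef_pos': array([0.30353924, 0.60235859, 0.20893665]), 'tcp_rot': array([-9.00948656e+01, -3.97022947e-03, -2.67447420e+01]), 'wrist_force': array([-0.64397843, -0.0773932 ,  0.24193776]), 'torque': array([-0.01356443, -0.04080198,  0.03626713]), 'gripper_width': 0.0853125051683231}
top {'fx': 398.82057883260865, 'fy': 398.82057883260865, 'cx': 255.59647845878737, 'cy': 190.13826180617147, 'world_from_camera': array([[-0.0190355 , -0.98311221,  0.18201109,  0.3250166 ],
       [-0.99947262,  0.02350108,  0.02240931, -0.02441225],
       [-0.02630833, -0.18148853, -0.98304109,  1.40992392],
       [ 0.        ,  0.        ,  0.        ,  1.        ]])}
outer_knob [([0.576, 0.5029], 0.57)]
inner_knob [([0.501, 0.5323], 0.83)]
bell [([0.3162, 0.6125], 0.64)]
jam [([0.6703, 0.4393], 0.65), ([0.3117, 0.6021], 0.47)]
side {'fx': 421.43712713008307, 'fy': 421.43712713008307, 'cx': 260.1914953778409, 'cy': 192.36935095488877, 'world_from_camera': array([[ 0.84746046, -0.36104635,  0.38917387,  0.11805376],
       [-0.53074898, -0.5613623 ,  0.6349629 , -0.72949989],
       [-0.0107835 , -0.74465959, -0.66735734,  0.837043  ],
       [ 0.        ,  0.        ,  0.        ,  1.        ]])}
outer_knob [([0.548, 0.5734], 0.93)]
inner_knob [([0.474, 0.4969], 0.82)]
bell [([0.3316, 0.4255], 0.8)]
jam [([0.6973, 0.7], 0.67)]
```

View pics/top0.png

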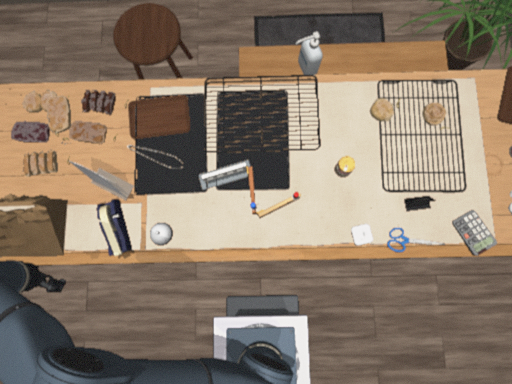

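View pics/side0.png

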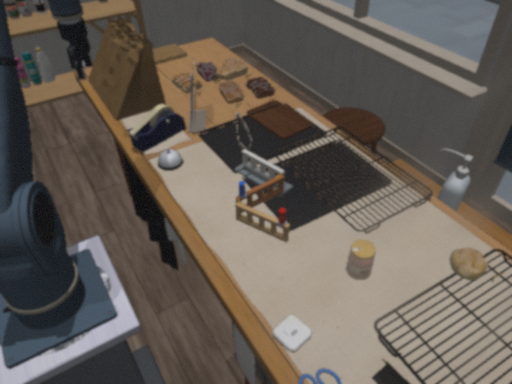

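```bash
cat > h.py <<'E'
from rig import *
import numpy as np
W,H=512,384
def ray(c,p):
    k=calibration(c);T=k['world_from_camera']
    d=np.array([(p[0]*W-k['cx'])/k['fx'],(p[1]*H-k['cy'])/k['fy'],1.])
    return T[:3,3],T[:3,:3]@d
def atz(c,p,z):
    o,d=ray(c,p);return o+d*(z-o[2])/d[2]
def tri(ps):
    A=0;b=0
    for c,p in ps:
        o,d=ray(c,p);d=d/np.linalg.norm(d);P=np.eye(3)-np.outer(d,d);A=A+P;b=b+P@o
    return np.linalg.solve(A,b)
E
python3 - <<'E'
from h import *
np.set_printoptions(precision=4,suppress=True)
P={'outer':([0.576,0.5029],[0.548,0.5734],.096),'inner':([0.501,0.5323],[0.474,0.4969],.096),'bell':([.3162,.6125],[.3316,.4255],0),'jam':([.6703,.4393],[.6973,.7],0)}
for n,(a,b,z) in P.items(): print(n,tri([('top',a),('side',b)]),atz('top',a,z),atz('side',b,z))
E
```

```text
outer [ 0.5535 -0.1248  0.0777] [ 0.5551 -0.1255  0.096 ] [ 0.538  -0.1381  0.096 ]
inner [0.517  0.0045 0.0967] [0.5199 0.0034 0.096 ] [0.5145 0.0059 0.096 ]
bell [0.4327 0.3421 0.002 ] [0.4316 0.343  0.    ] [ 0.4347  0.3442 -0.    ]
jam [ 0.6533 -0.3072  0.0092] [ 0.6572 -0.3101  0.    ] [ 0.6572 -0.3019  0.    ]
```

The top view shows the red knob at about (296,195), the blue knob at (253,206), the white panel from (203,182) to (248,167), the bell at (160,233) and the jar at (346,165). The side view puts red at (283,214) and blue at (242,188), where the network was low on red. I'll refine the knobs by colour.

Run:
```python
from h import *
import cv2
np.set_printoptions(precision=4,suppress=True)
B={'top':(190,150,130,70),'side':(220,140,90,110)}
C={}
for c,(x,y,w,h) in B.items():
    im=cv2.imread(f'pics/{c}0.png');cr=im[y:y+h,x:x+w]
    f=5 
    cv2.imwrite(f'pics/{c}crop.png',cv2.resize(cr,None,fx=f,fy=f,interpolation=cv2.INTER_CUBIC))
    hsv=cv2.cvtColor(cr,cv2.COLOR_BGR2HSV).astype(int);hh,s,v=hsv[...,0],hsv[...,1],hsv[...,2]
    for n,m in (('red',((hh<5)|(hh>173))&(s>140)&(v>70)),('blue',(hh>105)&(hh<130)&(s>120))):
        k,l,st,ce=cv2.connectedComponentsWithStats(m.astype('uint8'))
        i=1+st[1:,4].argmax();print(c,n,st[i]+[x,y,0,0,0],ce[i]+[x,y]);C[c,n]=(ce[i]+[x,y]+.5)/[W,H]
for n in('red','blue'):
    print(n,tri([('top',C['top',n]),('side',C['side',n])]),atz('top',C['top',n],.1),atz('side',C['side',n],.1))
```

```text
top red [294 192   4   6  18] [295.6111 194.7222]
top blue [251 203   4   5  17] [252.5882 205.1176]
side red [278 207   8  16  73] [281.7671 213.137 ]
side blue [240 182   4  13  36] [241.5833 187.4167]
red [ 0.5474 -0.129   0.1056] [ 0.5471 -0.1289  0.1   ] [ 0.552  -0.1248  0.1   ]
blue [0.5167 0.0144 0.0986] [0.5155 0.0148 0.1   ] [0.5168 0.0128 0.1   ]
```

View pics/topcrop.png

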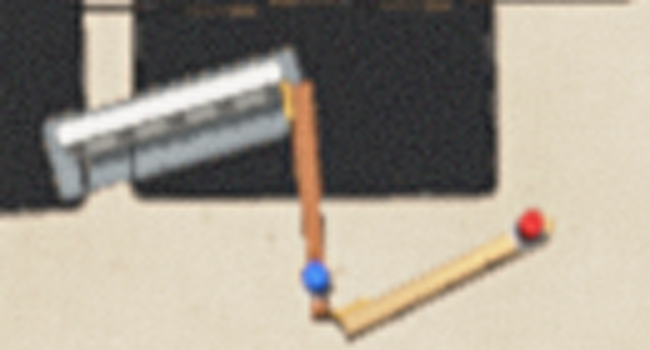

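View pics/sidecrop.png

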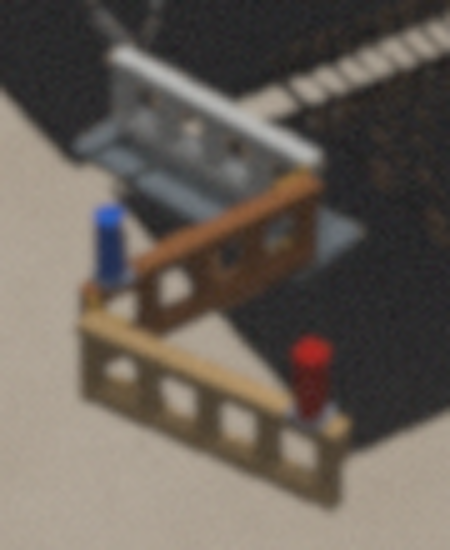

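```bash
cat > g.py <<'E'
from h import *
B=np.array([.516,.014]);R=np.array([.548,-.128])
rot=lambda a:np.array([np.cos(a),np.sin(a)])
def inner(B,a):
    u=rot(a);x=rot(a-np.pi/2);return B+.02*u-.011*x, B-.14*u+.011*x
E
python3 - <<'E'
from g import *
import cv2
np.set_printoptions(precision=4,suppress=True)
# edge points on top edges z=.074 from crop px (crop/5+offset)
px=lambda x,y:((x/5+190)/W,(y/5+150)/H)
for n,p in dict(in_far=(302,85),in_near=(318,312),out_near=(350,325),out_far=(548,222),fix_l=(62,135),fix_r=(280,68)).items(): print(n,atz('top',px(*p),.074))
for d in range(160,206,5):
    a=np.radians(d);H,I=inner(B,a);print(d,H,I,np.linalg.norm(H-R))
s=get_state()
from scipy.spatial.transform import Rotation as Ro
M=Ro.from_euler('xyz',s['tcp_rot'],degrees=True).as_matrix();print(M)
print((M.T@(np.array([.548,-.128,.20])-s['eef_pos']))*100)
E
```

```text
in_far [0.6538 0.0224 0.074 ]
in_near [0.4962 0.0142 0.074 ]
out_near [ 0.4869 -0.0072  0.074 ]
out_far [ 0.5541 -0.1429  0.074 ]
fix_l [0.6227 0.1882 0.074 ]
fix_r [0.6663 0.0374 0.074 ]
160 [0.4934 0.0105] [ 0.6513 -0.0235] 0.14886122195609527
165 [0.4938 0.0086] [ 0.6541 -0.0116] 0.1469017820186585
170 [0.4944 0.0066] [0.6558 0.0005] 0.14491923429852635
175 [0.4951 0.0048] [0.6564 0.0128] 0.14292802117996273
180 [0.496 0.003] [0.656 0.025] 0.14094325099131214
185 [0.497  0.0013] [0.6545 0.0372] 0.13898062712125664
190 [ 0.4982 -0.0003] [0.652  0.0491] 0.1370563553331979
195 [ 0.4995 -0.0018] [0.6484 0.0609] 0.13518702597656504
200 [ 0.501  -0.0032] [0.6438 0.0722] 0.13338946814602615
205 [ 0.5025 -0.0044] [0.6382 0.0831] 0.13168057357769897
[[ 0.893  -0.0001  0.45  ]
 [-0.45   -0.0001  0.893 ]
 [-0.     -1.     -0.0001]]
[ 54.6987   0.9781 -54.2698]
```

>>> move_arm(
  increments=[
    [[0,0,0],[2.5,0,-2.5],1],
    [[0,0,0],[5.3,0,-5.3],1],
    [[0,0,0],[8.1,0,-8.1],1],
    [[0,0,0],[10.9,0,-10.9],1],
    [[0,0,0],[13.7,0,-13.7],1],
    [[0,0,0],[16.5,0,-16.5],1],
    [[0,0,0],[19.3,0,-19.3],1],
    [[0,0,0],[22,0,-22],1],
  ],
)

```text
t: 1.17
eef_pos: [0.4016, 0.3052, 0.2101]
tcp_rot: [-90.0, -0.0, -26.8]
wrist_force: [1.4, -0.1, 0.7]
gripper_width: 0.0857
```

>>> move_arm(
  increments=[
    [[0,0,0],[2.8,0,-2.7],1],
    [[0,0,0],[5.6,0,-5.5],1],
    [[0,0,0],[8.4,0,-8.3],1],
    [[0,0,0],[11.2,0,-11.1],1],
    [[0,0,0],[14.0,0,-13.9],1],
    [[0,0,0],[16.8,0,-16.7],1],
    [[0,0,0],[19.6,0,-19.5],1],
    [[0,0,0],[22.4,0,-22.3],1],
  ],
)

```text
t: 1.83
eef_pos: [0.5016, 0.0034, 0.2104]
tcp_rot: [-89.9, -0.1, -26.8]
wrist_force: [0.9, 0.3, -0.1]
gripper_width: 0.0854
```

```bash
cat > to.py <<'E'
import sys
from g import *
from scipy.spatial.transform import Rotation as Ro
s=get_state();M=Ro.from_euler('xyz',s['tcp_rot'],degrees=True).as_matrix()
print(s['t'],s['eef_pos'].round(4),s['gripper_width'],s['wrist_force'].round(1))
for a in sys.argv[1:]:
    p=np.array([float(v) for v in a.split(',')]);print(a,((M.T@(p-s['eef_pos']))*100).round(2))
E
python3 to.py .548,-.128,.20 .548,-.128,.14
```

```text
1.8333 [0.5016 0.0034 0.2104] 0.08536640053020034 [ 0.9  0.3 -0.1]
.548,-.128,.20 [10.06  1.04 -9.64]
.548,-.128,.14 [10.05  7.04 -9.65]
```

>>> move_arm(
  increments=[
    [[0,0,0],[2.7,0.5,-2.6],1],
    [[0,0,0],[5.3,1,-5.1],1],
    [[0,0,0],[7.8,2,-7.5],1],
    [[0,0,0],[10.05,3,-9.65],1],
    [[0,0,0],[10.05,4.5,-9.65],1],
    [[0,0,0],[10.05,5,-9.65],1],
    [[0,0,0],[10.05,5,-9.65],1],
    [[0,0,0],[10.05,5,-9.65],1],
  ],
)

```text
t: 2.5
eef_pos: [0.5478, -0.1267, 0.1606]
tcp_rot: [-89.9, -0.0, -26.7]
wrist_force: [0.2, -0.3, 0.4]
gripper_width: 0.0857
```

```bash
python3 to.py .548,-.128,.083
python3 - <<'E'
from h import *
import cv2
np.set_printoptions(precision=4,suppress=True)
k=calibration('wrist');print(k)
im=capture('wrist');cv2.imwrite('pics/w1.png',cv2.resize(im[:,:,::-1],(768,576)))
for l in('outer_knob','inner_knob'):
    for m in mark_of('wrist',l)[:2]:
        p=m['point'];x=(p[0]*W-k['cx'])/k['fx'];y=(p[1]*H-k['cy'])/k['fy'];r=np.hypot(x,y)
        T=k['world_from_camera'];d=T[:3,:3]@np.array([np.sin(r)*x/r,np.sin(r)*y/r,np.cos(r)]);o=T[:3,3]
        print(l,p,m['conf'],o+d*(.096-o[2])/d[2])
cv2.imwrite('pics/s1.png',cv2.resize(capture('side')[100:270,180:380,::-1],(800,680))[:600])
E
```

```text
2.5 [ 0.5478 -0.1267  0.1606] 0.08572627073406239 [ 0.2 -0.3  0.4]
.548,-.128,.083 [ 0.07  7.76 -0.12]
{'fx': 297.3186396354542, 'fy': 297.3186396354542, 'cx': 255.17676845893206, 'cy': 192.40498373651565, 'world_from_camera': array([[ 0.4487,  0.8614,  0.2379,  0.4865],
       [ 0.8937, -0.4331, -0.1174, -0.0975],
       [ 0.0019,  0.2653, -0.9642,  0.3249],
       [ 0.    ,  0.    ,  0.    ,  1.    ]])}
outer_knob [0.4967, 0.5245] 0.7 [ 0.5494 -0.1294  0.096 ]
inner_knob [0.7678, 0.2315] 0.95 [0.5153 0.0143 0.096 ]
```

View pics/w1.png

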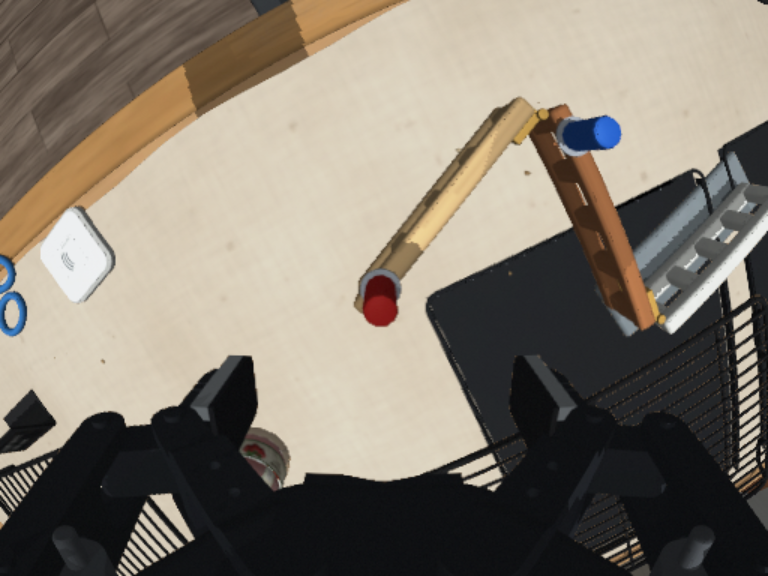

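View pics/s1.png

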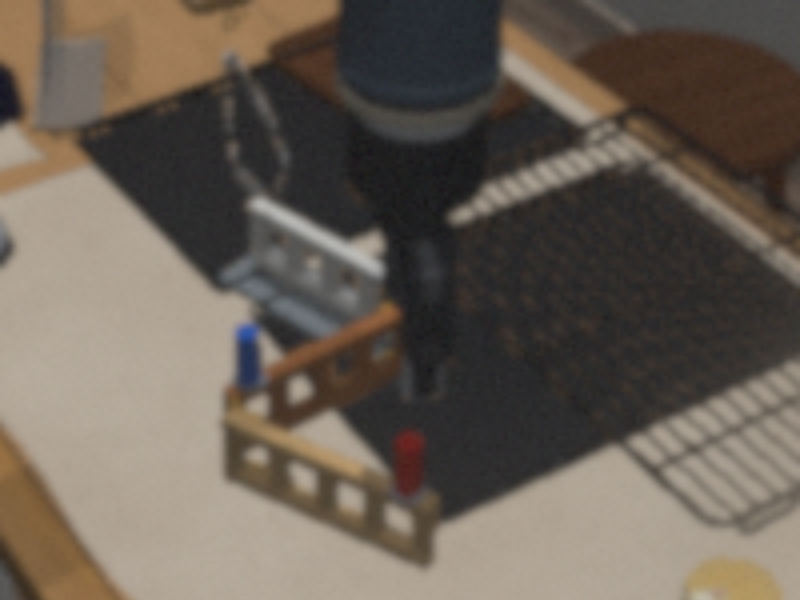

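The wrist view shows red at (380,300) of 768x576 between the fingers and blue at (595,132). Both agree with the triangulation to 2 mm. Next I descend and grip.

>>> move_arm(
  increments=[
    [[0,0,0],[0.1,2,-0.1],1],
    [[0,0,0],[0.15,4,-0.15],1],
    [[0,0,0],[0.15,6,-0.15],1],
    [[0,0,0],[0.15,7.6,-0.15],1],
    [[0,0,0],[0.15,7.6,-0.15],1],
    [[0,0,0],[0.15,7.6,-0.15],0.1],
    [[0,0,0],[0.15,7.6,-0.15],0.1],
    [[0,0,0],[0.15,7.6,-0.15],0.1],
  ],
  grip_force=20,
)

```text
t: 3.37
eef_pos: [0.5502, -0.1291, 0.0867]
tcp_rot: [-89.9, -0.2, -26.7]
wrist_force: [0.3, 0.7, 0.1]
gripper_width: 0.0517
```

>>> move_arm(
  increments=[
    [[0,0,0],[0,0,0],0],
    [[0,0,0],[0,0,0],0],
    [[0,0,0],[0,0,0],0],
    [[0,0,0],[0,0,0],0],
    [[0,0,0],[0,0,0],0],
    [[0,0,0],[0,0,0],0],
    [[0,0,0],[0,0,0],0],
    [[0,0,0],[0,0,0],0],
  ],
)

```text
t: 4.03
eef_pos: [0.5507, -0.1293, 0.0874]
tcp_rot: [-89.8, -0.3, -26.7]
wrist_force: [-0.9, 0.2, 6.6]
gripper_width: 0.0163
```

```bash
cat > arc.py <<'E'
# arc.py cx cy start? a1 n : rotate current tcp about centre to angle
import sys
from g import *
from scipy.spatial.transform import Rotation as Ro
cx,cy,step=map(float,sys.argv[1:4]);c=np.array([cx,cy])
s=get_state();M=Ro.from_euler('xyz',s['tcp_rot'],degrees=True).as_matrix()
p=s['eef_pos'];v=p[:2]-c;a0=np.arctan2(v[1],v[0]);r=np.hypot(*v)
r=float(sys.argv[4]) if len(sys.argv)>4 else r
print(s['t'],p.round(4),'w',s['gripper_width'],'F',s['wrist_force'].round(1),'ang',np.degrees(a0),'r',np.hypot(*v))
for i in range(1,9):
    q=np.r_[c+r*rot(a0+np.radians(step*i)),p[2]];print(((M.T@(q-p))*100).round(2))
E
python3 arc.py .4964 .002 6.5
```

```text
4.0333 [ 0.5507 -0.1293  0.0874] w 0.016322334191786754 F [-0.9  0.2  6.6] ang -67.5451768947064 r 0.142067114584605
[0.98 0.01 1.28]
[1.82 0.02 2.65]
[2.49 0.03 4.12]
[2.99 0.03 5.65]
[3.31 0.04 7.23]
[3.46 0.04 8.83]
[ 3.42  0.05 10.44]
[ 3.2   0.05 12.04]
```

```bash
python3 arc.py .4964 .002 4.5
```

```text
4.0333 [ 0.5507 -0.1293  0.0874] w 0.016322334191786754 F [-0.9  0.2  6.6] ang -67.5451768947064 r 0.142067114584605
[0.7  0.01 0.87]
[1.32 0.01 1.79]
[1.87 0.02 2.76]
[2.35 0.02 3.77]
[2.74 0.03 4.82]
[3.05 0.03 5.89]
[3.28 0.04 6.98]
[3.41 0.04 8.09]
```

>>> move_arm(
  increments=[
    [[0,0,0],[0.7,0,0.87],0],
    [[0,0,0],[1.32,0,1.79],0],
    [[0,0,0],[1.87,0,2.76],0],
    [[0,0,0],[2.35,0,3.77],0],
    [[0,0,0],[2.74,0,4.82],0],
    [[0,0,0],[3.05,0,5.89],0],
    [[0,0,0],[3.28,0,6.98],0],
    [[0,0,0],[3.41,0,8.09],0],
  ],
)

```text
t: 4.7
eef_pos: [0.6182, -0.0712, 0.0876]
tcp_rot: [-89.8, -0.3, -26.6]
wrist_force: [-0.1, -2.7, 0.8]
gripper_width: 0.0162
```

```bash
python3 arc.py .4964 .002 4.5
python3 - <<'E'
from h import *
import cv2
cv2.imwrite('pics/s2.png',cv2.resize(capture('side')[120:270,180:380,::-1],(800,600)))
E
```

```text
4.7 [ 0.6182 -0.0712  0.0876] w 0.016164611620664866 F [-0.1 -2.7  0.8] ang -31.009964750443363 r 0.1421144727096715
[0.04 0.   1.12]
[-0.    0.01  2.23]
[-0.14  0.01  3.34]
[-0.36  0.01  4.43]
[-0.66  0.01  5.51]
[-1.05  0.01  6.55]
[-1.52  0.01  7.56]
[-2.07  0.01  8.54]
```

View pics/s2.png

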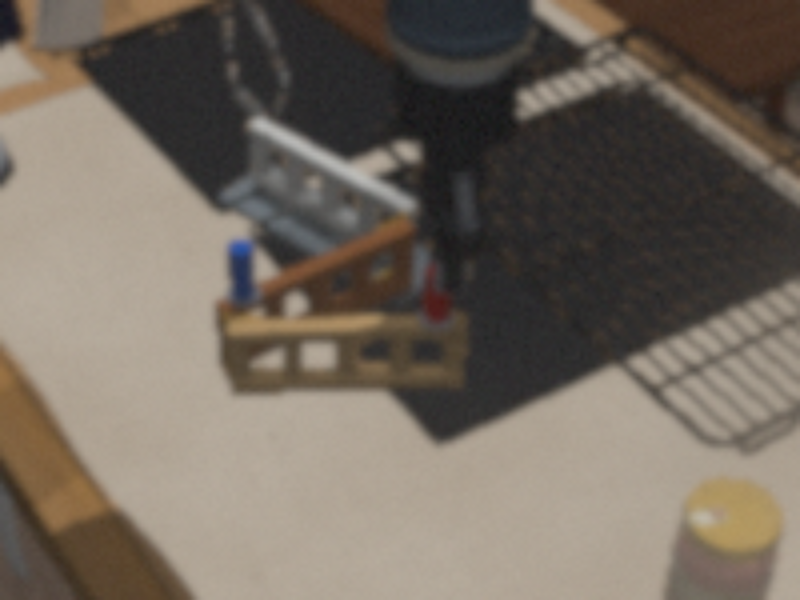

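The pale leaf is about half closed with the red knob in the fingers, and the inner leaf hasn't moved. I'll carry on along the arc.

>>> move_arm(
  increments=[
    [[0,0,0],[0.04,0,1.1],0],
    [[0,0,0],[0,0,2.2],0],
    [[0,0,0],[-0.12,0,3.3],0],
    [[0,0,0],[-0.36,0,4.4],0],
    [[0,0,0],[-0.66,0,5.5],0],
    [[0,0,0],[-1.05,0,6.55],0],
    [[0,0,0],[-1.3,0,7.1],0],
    [[0,0,0],[-1.3,0,7.1],0],
  ],
)

```text
t: 5.42
eef_pos: [0.6387, 0.0015, 0.0877]
tcp_rot: [-89.8, -0.3, -26.5]
wrist_force: [-1.4, -1.8, -2.0]
gripper_width: 0.0162
```

```bash
python3 arc.py .4964 .002 2
python3 - <<'E'
from h import *
import cv2
cv2.imwrite('pics/s3.png',cv2.resize(capture('side')[120:270,180:380,::-1],(800,600)))
cv2.imwrite('pics/w3.png',cv2.resize(capture('wrist')[:,:,::-1],(768,576)))
E
```

```text
5.4167 [0.6387 0.0015 0.0877] w 0.016200340929925127 F [-1.4 -1.8 -2. ] ang -0.18816524880526211 r 0.14225428259671002
[-0.23  0.    0.44]
[-0.47  0.    0.87]
[-0.73  0.    1.3 ]
[-1.    0.    1.71]
[-1.29  0.    2.12]
[-1.59  0.    2.51]
[-1.9 -0.   2.9]
[-2.23 -0.    3.27]
```

View pics/s3.png

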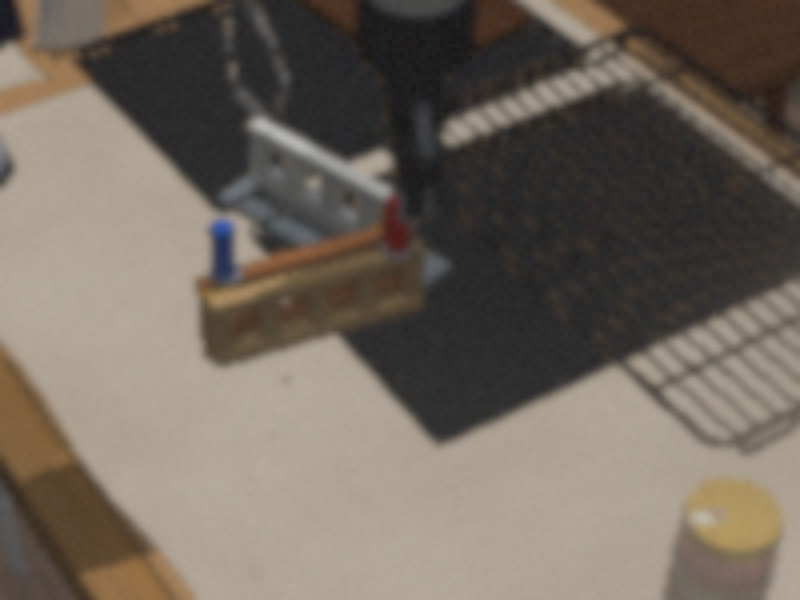

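View pics/w3.png

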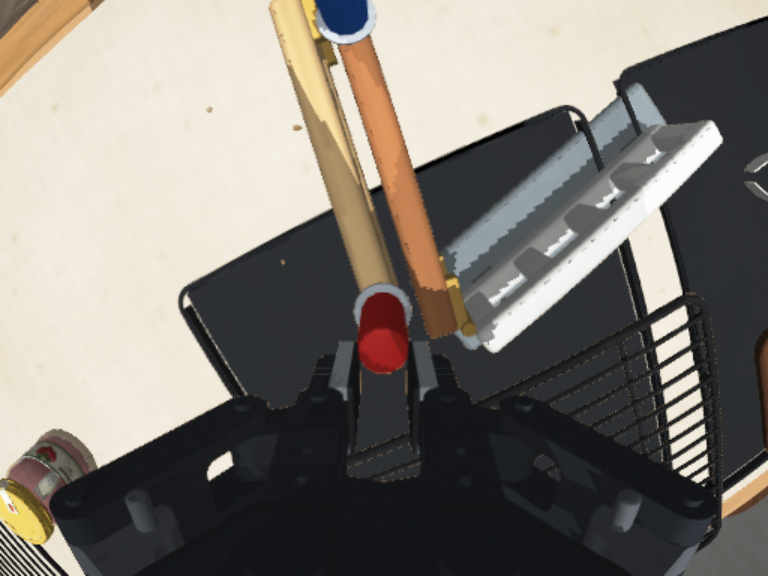

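>>> move_arm(
  increments=[
    [[0,0,0],[-0.12,0,0.2],0],
    [[0,0,0],[-0.23,0,0.44],0],
    [[0,0,0],[-0.3,0,0.6],0],
    [[0,0,0],[-0.35,0,0.7],0],
    [[0,0,0],[-0.35,0,0.7],0],
    [[0,0,0],[-0.35,0,0.7],0],
    [[0,0,0],[-0.35,0,0.7],0],
    [[0,0,0],[-0.35,0,0.7],0],
  ],
)

```text
t: 6.18
eef_pos: [0.6375, 0.003, 0.0877]
tcp_rot: [-90.1, -0.3, -26.8]
wrist_force: [-2.1, -18.2, 0.3]
gripper_width: 0.0163
```

```bash
python3 arc.py .4964 .002 2|head -1
cat > look.py <<'E'
from h import *
import cv2,sys
np.set_printoptions(precision=4,suppress=True)
n=sys.argv[1]
k=calibration('wrist');im=capture('wrist');cv2.imwrite(f'pics/w{n}.png',cv2.resize(im[:,:,::-1],(768,576)))
for l in('outer_knob','inner_knob'):
    for m in mark_of('wrist',l)[:1]:
        p=m['point'];x=(p[0]*W-k['cx'])/k['fx'];y=(p[1]*H-k['cy'])/k['fy'];r=np.hypot(x,y)
        T=k['world_from_camera'];d=T[:3,:3]@np.array([np.sin(r)*x/r,np.sin(r)*y/r,np.cos(r)]);o=T[:3,3]
        print(l,p,m['conf'],o+d*(.096-o[2])/d[2])
im=capture('side');cv2.imwrite(f'pics/s{n}.png',cv2.resize(im[120:270,180:380,::-1],(800,600)))
for l in('outer_knob','inner_knob'):
    for m in mark_of('side',l)[:1]: print('side',l,m['conf'],atz('side',m['point'],.096))
E
python3 look.py 4
```

```text
6.1833 [0.6375 0.003  0.0877] w 0.016300911556814478 F [ -2.1 -18.2   0.3] ang 0.41106558009344546 r 0.1411516865086277
outer_knob [0.4951, 0.5721] 0.98 [0.6284 0.0053 0.096 ]
side outer_knob 0.69 [0.6278 0.006  0.096 ]
side inner_knob 0.74 [0.502  0.0409 0.096 ]
```

View pics/w4.png

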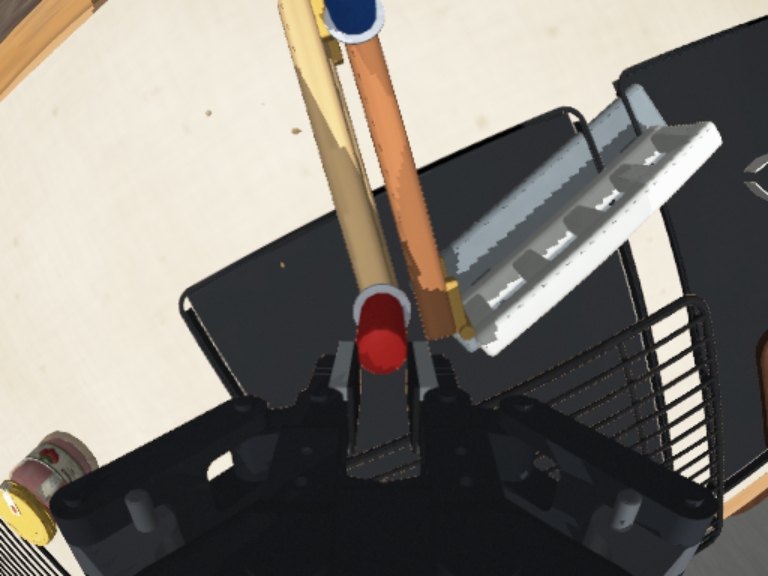

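The force rose to 18 N, so the outer leaf is at its stop. The wrist view shows the pale and brown leaves parallel and the pair still well off the white panel. I'll release and rise.

>>> move_arm(
  increments=[
    [[0,0,0],[0.05,0,-0.1],0],
    [[0,0,0],[0,0,0],0.5],
    [[0,0,0],[0,0,0],0.7],
    [[0,0,0],[0,0,0],0.7],
    [[0,0,0],[0,0,0],0.7],
    [[0,0,0],[0,-2,0],0.7],
    [[0,0,0],[0,-5,0],1],
    [[0,0,0],[0,-8,0],1],
  ],
)

```text
t: 7.15
eef_pos: [0.6366, 0.0042, 0.1679]
tcp_rot: [-90.2, -0.2, -26.7]
wrist_force: [0.4, -0.2, -0.4]
gripper_width: 0.0816
```

>>> move_arm(
  increments=[
    [[0,0,0],[-2,-1,0],1],
    [[0,0,0],[-5,-1,0],1],
    [[0,0,0],[-8,-1,0],1],
    [[0,0,0],[-10,-1,0],1],
    [[0,0,0],[-10,-1,0],1],
    [[0,0,0],[-10,-1,0],1],
    [[0,0,0],[-10,-1,0],1],
    [[0,0,0],[-10,-1,0],1],
  ],
)

```text
t: 7.82
eef_pos: [0.5482, 0.0489, 0.1776]
tcp_rot: [-90.2, -0.3, -26.8]
wrist_force: [-0.4, 0.7, 0.5]
gripper_width: 0.0853
```

```bash
python3 look.py 5; python3 to.py
```

```text
outer_knob [0.4924, 0.7328] 0.79 [0.6263 0.0048 0.096 ]
inner_knob [0.4709, 0.4161] 0.72 [0.5171 0.0499 0.096 ]
side outer_knob 0.92 [0.6307 0.0113 0.096 ]
side inner_knob 0.97 [0.5159 0.0513 0.096 ]
8.1167 [0.5475 0.049  0.1774] 0.0852387075199324 [-0.6  0.1 -0.7]
```

View pics/w5.png

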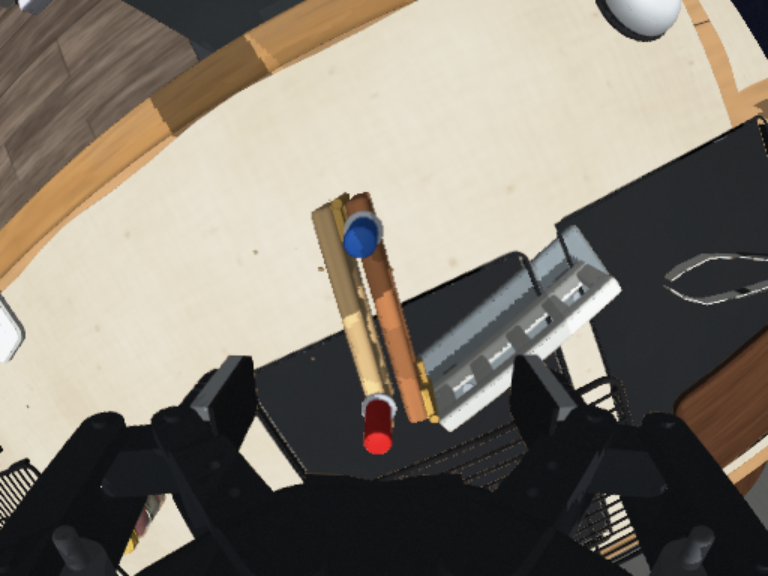

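```bash
python3 to.py .517,.0500,.14 .517,.0500,.087
```

```text
8.1167 [0.5475 0.049  0.1774] 0.0852387075199324 [-0.6  0.1 -0.7]
.517,.0500,.14 [-2.78  3.73 -1.27]
.517,.0500,.087 [-2.8   9.03 -1.25]
```

>>> move_arm(
  increments=[
    [[0,0,0],[-1.5,0,-0.7],1],
    [[0,0,0],[-2.8,0.5,-1.25],1],
    [[0,0,0],[-2.8,3,-1.25],1],
    [[0,0,0],[-2.8,6,-1.25],1],
    [[0,0,0],[-2.8,9,-1.25],1],
    [[0,0,0],[-2.8,9,-1.25],1],
    [[0,0,0],[-2.8,9,-1.25],0],
    [[0,0,0],[-2.8,9,-1.25],0],
  ],
)

```text
t: 8.78
eef_pos: [0.5178, 0.0498, 0.0885]
tcp_rot: [-90.2, -0.3, -26.8]
wrist_force: [0.2, 0.5, -1.0]
gripper_width: 0.0638
```

>>> move_arm(
  increments=[
    [[0,0,0],[0,0,0],0],
    [[0,0,0],[0,0,0],0],
    [[0,0,0],[0,0,0],0],
    [[0,0,0],[0,0,0],0],
    [[0,0,0],[0,0,0],0],
    [[0,0,0],[0,0,0],0],
    [[0,0,0],[0,0,0],0],
    [[0,0,0],[0,0,0],0],
  ],
)

```text
t: 9.45
eef_pos: [0.5185, 0.05, 0.0894]
tcp_rot: [-90.1, -0.3, -26.8]
wrist_force: [-0.6, 0.5, 7.4]
gripper_width: 0.0161
```

```bash
python3 arc.py .6555 .032 -4.2
```

```text
9.45 [0.5185 0.05   0.0894] w 0.016135762800442852 F [-0.6  0.5  7.4] ang 172.5085946429792 r 0.13820887382282462
[-0.3  -0.    0.97]
[-0.53 -0.01  1.95]
[-0.68 -0.01  2.96]
[-0.76 -0.01  3.97]
[-0.77 -0.01  4.98]
[-0.7  -0.01  5.99]
[-0.56 -0.01  6.99]
[-0.35 -0.01  7.98]
```

>>> move_arm(
  increments=[
    [[0,0,0],[-0.3,0,0.97],0],
    [[0,0,0],[-0.53,0,1.95],0],
    [[0,0,0],[-0.68,0,2.96],0],
    [[0,0,0],[-0.76,0,3.97],0],
    [[0,0,0],[-0.77,0,4.98],0],
    [[0,0,0],[-0.7,0,5.99],0],
    [[0,0,0],[-0.56,0,6.99],0],
    [[0,0,0],[-0.35,0,7.98],0],
  ],
)

```text
t: 10.12
eef_pos: [0.5508, 0.1235, 0.0893]
tcp_rot: [-90.1, -0.3, -26.8]
wrist_force: [-3.5, -2.4, 2.6]
gripper_width: 0.0162
```

```bash
python3 arc.py .6555 .032 -4.2; python3 look.py 6
```

```text
10.1167 [0.5508 0.1235 0.0893] w 0.01616150713949737 F [-3.5 -2.4  2.6] ang 138.83456524812078 r 0.1390131644045683
[ 0.29 -0.    0.98]
[ 0.65 -0.    1.93]
[ 1.08 -0.    2.85]
[ 1.57 -0.    3.74]
[ 2.13 -0.    4.6 ]
[2.75 0.   5.4 ]
[3.43 0.   6.17]
[4.16 0.   6.87]
inner_knob [0.4988, 0.5917] 0.79 [0.5469 0.1244 0.096 ]
side outer_knob 0.96 [0.6073 0.0119 0.096 ]
side inner_knob 0.8 [0.5468 0.1235 0.096 ]
```

View pics/w6.png

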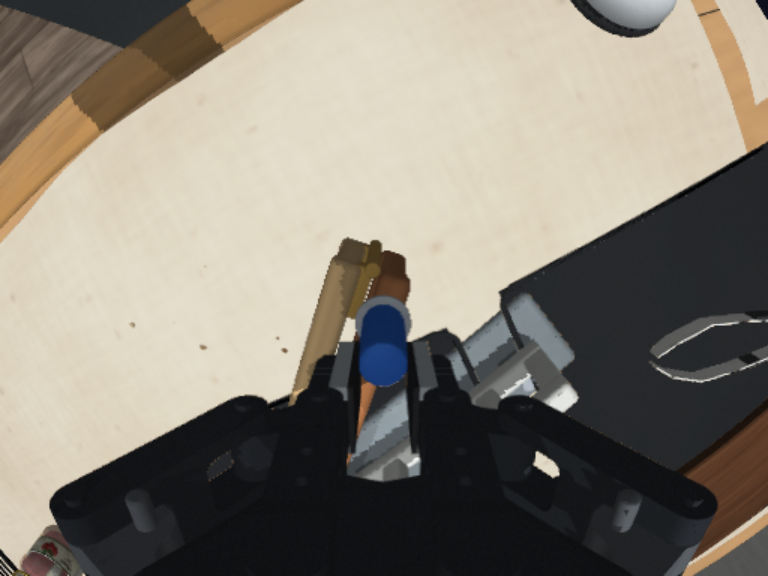

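The blue knob is in the fingers at about (385,345), and the pair has swung halfway with the outer leaf still folded. I'll continue to the stop.

>>> move_arm(
  increments=[
    [[0,0,0],[0.29,0,0.98],0],
    [[0,0,0],[0.65,0,1.93],0],
    [[0,0,0],[1.08,0,2.85],0],
    [[0,0,0],[1.57,0,3.74],0],
    [[0,0,0],[2.13,0,4.6],0],
    [[0,0,0],[2.75,0,5.4],0],
    [[0,0,0],[3.2,0,6],0],
    [[0,0,0],[3.2,0,6],0],
  ],
)

```text
t: 11.08
eef_pos: [0.6086, 0.1632, 0.0893]
tcp_rot: [-90.0, -0.4, -26.7]
wrist_force: [1.3, 1.5, -1.2]
gripper_width: 0.016
```

```bash
python3 arc.py .6555 .032 -2; python3 look.py 7
```

```text
11.0833 [0.6086 0.1632 0.0893] w 0.015975424116218318 F [ 1.3  1.5 -1.2] ang 109.67456196932667 r 0.13935159298417013
[0.34 0.   0.35]
[0.69 0.01 0.68]
[1.06 0.01 1.  ]
[1.44 0.01 1.31]
[1.82 0.01 1.61]
[2.22 0.02 1.89]
[2.62 0.02 2.16]
[3.04 0.02 2.41]
inner_knob [0.4977, 0.5815] 0.61 [0.6023 0.1649 0.096 ]
side outer_knob 0.9 [0.6181 0.0372 0.096 ]
side inner_knob 0.97 [0.5916 0.1607 0.096 ]
```

View pics/s7.png

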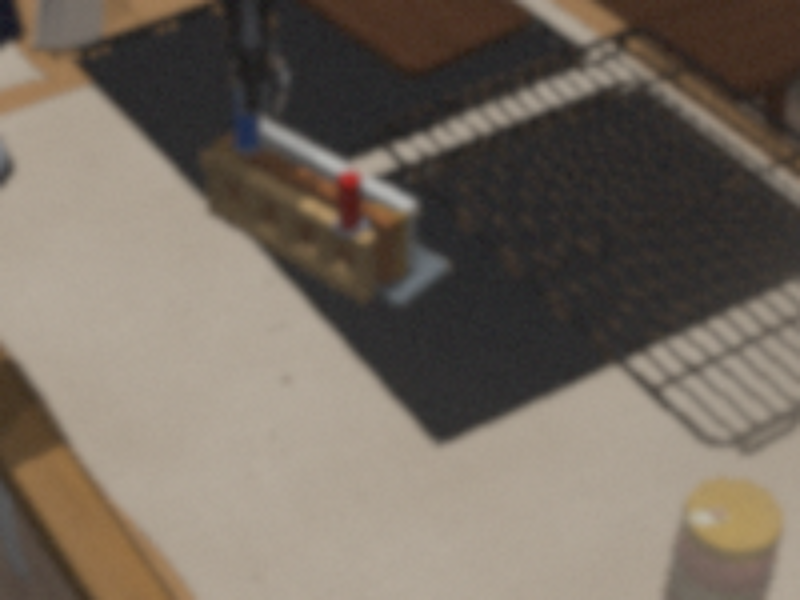

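The folded pair lies along the white panel, but the low force shows it hasn't reached the stop. I'll press a little further.

>>> move_arm(
  increments=[
    [[0,0,0],[0.2,0,0.2],0],
    [[0,0,0],[0.4,0,0.38],0],
    [[0,0,0],[0.55,0,0.53],0],
    [[0,0,0],[0.7,0,0.68],0],
    [[0,0,0],[0.7,0,0.68],0],
    [[0,0,0],[0.7,0,0.68],0],
    [[0,0,0],[0.7,0,0.68],0],
    [[0,0,0],[0.7,0,0.68],0],
  ],
)

```text
t: 12.05
eef_pos: [0.6125, 0.1645, 0.0891]
tcp_rot: [-90.3, -0.0, -26.8]
wrist_force: [-14.0, -3.5, 8.7]
gripper_width: 0.0164
```

>>> move_arm(
  increments=[
    [[0,0,0],[0,0,0],0],
    [[0,0,0],[0,0,0],0.5],
    [[0,0,0],[0,0,0],0.7],
    [[0,0,0],[0,0,0],0.7],
    [[0,0,0],[0,0,0],0.7],
    [[0,0,0],[0,-2,0],0.7],
    [[0,0,0],[0,-5,0],0.8],
    [[0,0,0],[0,-8,0],0.8],
  ],
)

```text
t: 12.72
eef_pos: [0.6122, 0.1647, 0.1693]
tcp_rot: [-90.4, 0.0, -26.8]
wrist_force: [-0.3, 0.5, 0.6]
gripper_width: 0.0686
```

>>> move_arm(
  increments=[
    [[0,0,0],[-1,-2,0],0.8],
    [[0,0,0],[-3,-4,0],0.8],
    [[0,0,0],[-3,-4,3],0.8],
    [[0,0,0],[-3,-4,6],0.8],
    [[0,0,0],[-3,-4,8],0.8],
    [[0,0,0],[-3,-4,8],0.8],
    [[0,0,0],[-3,-4,8],0.8],
    [[0,0,0],[-3,-4,8],0.8],
  ],
)

```text
t: 13.38
eef_pos: [0.6216, 0.2489, 0.2086]
tcp_rot: [-90.4, 0.0, -26.8]
wrist_force: [0.5, -0.2, 0.8]
gripper_width: 0.0682
```

```bash
python3 look.py 8
python3 - <<'E'
from h import *
import cv2
im=capture('top');cv2.imwrite('pics/t8.png',cv2.resize(im[130:260,120:380,::-1],(800,400)))
for c in('top','side'):
  if c=='side':capture(c)
  for l in ("bell","jam","inner_knob","outer_knob"):
    for m in mark_of(c,l)[:1]: print(c,l,m['conf'],atz(c,m['point'],.096 if 'knob' in l else 0).round(4))
print(get_state()['wrist_force'])
E
```

```text
outer_knob [0.1938, 0.6724] 0.98 [0.6173 0.0443 0.096 ]
inner_knob [0.3471, 0.5388] 0.83 [0.6065 0.1671 0.096 ]
side outer_knob 0.75 [0.3981 0.2189 0.096 ]
side inner_knob 0.69 [0.4013 0.2169 0.096 ]
top jam 0.72 [0.6287 0.1821 0.    ]
top inner_knob 0.69 [0.6128 0.1623 0.096 ]
side bell 0.75 [ 0.4444  0.3498 -0.    ]
side jam 0.95 [ 0.6573 -0.3106  0.    ]
side inner_knob 0.85 [0.603  0.1533 0.096 ]
side outer_knob 0.68 [0.604  0.0342 0.096 ]
[-0.45229766  0.39661975 -0.49829842]
```

View pics/w8.png

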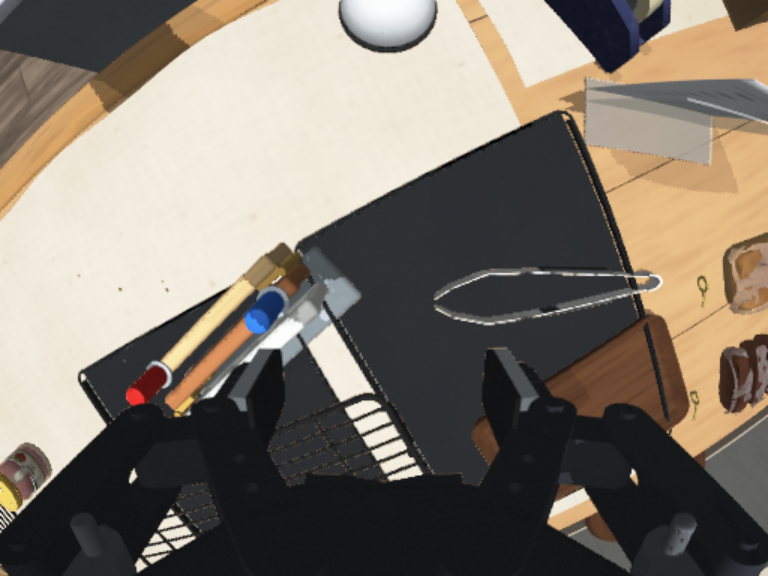

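View pics/t8.png

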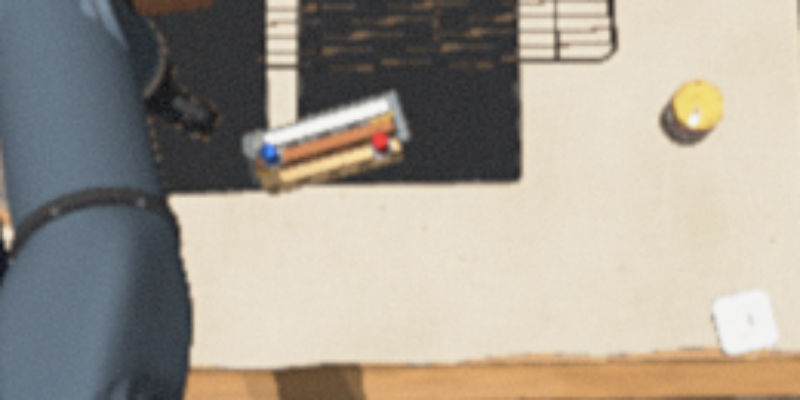

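View pics/s8.png

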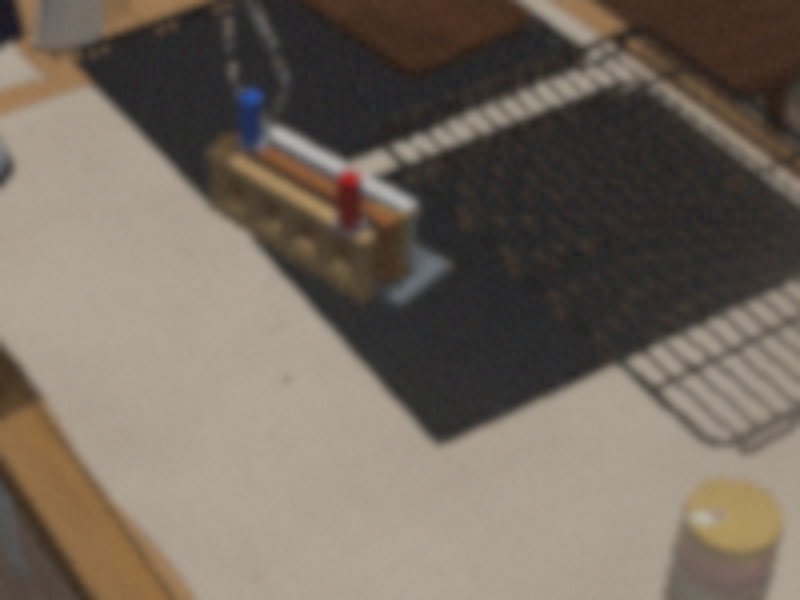

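All three views show the outer, inner and white leaves parallel and together. From the wrist camera, the blue-to-red direction is −85°, against an expected −85° when folded. The arm is clear.

```bash
python3 -c "
from rig import *
print(sign_off())"
```

```text
the job is handed in; nothing more can be done
None
```

The gate is folded away and the job is handed in at about 14 s of the 51 s allowed; the hand-in reports no verdict. I swung the outer leaf closed by its red knob until it pressed on its stop (18 N). The inner leaf was then still about 1.08 rad out. I then let go, took the blue knob and swung the pair against the white panel to its stop (about 14 N). After that I released it and moved the arm clear.

**Leaves:** by the knob positions in the last wrist picture, both leaves are flat to within about 0.02 rad. All three pictures show them parallel to the white panel. The wrist force was near zero.

**Bell and jam jar:** the jar measured within about 9 mm of its first side-camera reading. The bell measured about 11 mm off, which is probably network scatter, since the arm never came near either of them.

**Readings that disagreed:**
- **Jar, top camera:** it was reported on the gate, although the picture shows it standing where it was.
- **Bell, top camera:** it was hidden behind the arm, so only the side camera measured it.
- **Knobs, side camera:** one final reading put both far off the gate; a repeat put them back on it, about 10–15 mm from the wrist camera's figures.

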